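# Draw out the telescopic cue rest and hold it

## Robot

A 6-joint arm with a two-finger parallel gripper is mounted at the origin on the work surface. World frame = base frame: x ahead of the robot, y to its left, z up, the work surface at z = 0. Lengths are in mm, angles in rad, forces in N, time in s.
With the tool pointing down it reaches from about 275 to 825 mm from the base axis. Payload 5.2 kg.
Tool frame: the origin (TCP) lies midway between the tips of the shut fingers; the grasp point (between the pads) lies 19 mm behind it; z points along the fingers, y is the line along which they close (so a half turn about z gives the same grasp; the last joint's range is limited). The gripper opens to 93 mm and grips with 3 to 60 N. Pads are 15 mm wide; open, the fingers measure 128 mm over their backs; the gripper's body (75 mm by 188 mm) begins 65 mm behind the grasp point.
Start: joints at [0.922, 0.259, 1.535, -0, 1.348, -0.203], TCP at [237.129, 496.261, 218.653] pointing down, gripper open.
Joint ranges: [-3.14, 3.14], [-0.91, 2.08], [0.19, 2.58], [-1.22, 4.36], [0.22, 2.71], [-3.12, 3.12]. Speed limits (rad/s): [2.57, 2.57, 3.14, 3.14, 3.14, 3.14].

## Interface

Orientations are given as a unit quaternion [w, x, y, z].
In Python, from plant import arm, cams gives the robot as it stands.
- The arm moves only by the tool carry_out, never from a script. Its argument "targets" is a list of rows, each a list of 7 numbers: the shift along the tool's x, y, z in m, then the turn, a rotation vector about the tool's x, y, z in degrees, then the opening, from 0 (shut) to 1 (fully open). In form: [[x, y, z, ax, ay, az, fingers], ...]. A call has exactly 8 rows; each row is the pose to reach, as a shift and turn from the pose commanded when the call began, along the tool's axes at that moment; what a row does not reach only later rows make up. A row lasts 1/12 s, in which the tool goes at most 41.7 mm and 7.16 degrees, less where a joint would pass 70% of its speed; a pose out of reach is approached as far as the arm can. A call with a gripper value outside its range is refused whole. The fingers move at their own pace and stop on an object; "force" is the grip in N (left out, the last holds). Time passes only in rows, so rows that repeat a pose let the fingers close, or fill a call up. It gives the time, the measured TCP pose, the force, the opening and the grip force at its end, in the units of the state.
- arm.get_state(): the state, without advancing time (a new reading comes with each control period).
- cams.capture(name): name is "side" or "top"; returns a dict with "color" (400x640x3 uint8, red, green, blue), "depth" (400x640 float32, mm along the optical axis (not along the pixel's ray), 0 where there is no reading), "mtx" (3x3 intrinsics, pixels), "world_to_cam" (4x4, takes a point from world to camera coordinates). Camera axes: x right, y up, looking along -z (the intrinsics and any distortion apply to the point x, -y, -z); pixel columns grow to the right and rows downward; lengths in mm; the calibration is good to about 2 mm. A picture is of the moment at which its call begins.
- arm.close_job(): hands the job in; it is judged then, once.
The state is a dict: "time": time; "q": joint angles; "joint_vel": joint speeds; "joint_efforts": joint torques, N m; "tool_pos": TCP position; "eef_rot": TCP orientation; "force": force on the tool from outside, world axes, zero at the start; "torque": the same for the moment, N m; "finger_gap": finger opening in mm; "gripper_force": force on a finger pad.
Only numpy, scipy, OpenCV 4.12 (cv2) and the standard library are available. Lean on these libraries where they do the work, as an engineer would, in place of code of your own. Each camera call takes 0.05 s, during which the arm holds its last target. There are 200 camera calls.

## Task

Get the telescopic cue rest on the pool table ready for a long shot: first flip the lock lever on its stand right over to the other side, then squeeze the spring button on the black grip and draw the rest out, past its first stop, all the way to the second stop. Finish still gripping the black grip with the rest held fully out and the lever left unlocked; do not let go. Leave the balls and the chalk where they lie.

Things in the scene. Friction and masses are not known exactly. Their poses are not given: they have to be found in the camera images.
- stand: Fixed cherry-wood stand that carries the rest level. Origin on the cloth (z 0) under the middle of its front block; +x is the level way the rest draws out (world +y, give or take 20 degrees). Base plate 110 mm wide, 14 thick, x -320 to +40; front block x -30 to +30, 56 wide, top at 85; rear block at x -260; wooden tube 32 thick back to x -360, axis at y 0, z 58 mm.
- lock (a joint): Lock lever, 9 mm rod with ball knob, hinged on top of the front block on a pin along the stand's x, z 92 mm. 0: leaning 0.5 rad to the stand's -y side, locked (start); 1.0: leaning 0.5 rad to +y, unlocked. Upright at 0.5; pushed past that it falls by its weight against the far stop. Needs under 2 N at the knob. Locked, the rest cannot be drawn out.
- lock_knob (a point): Centre of the brass ball knob, 24 mm across, 55 mm from the lever's hinge. In the stand's frame: x 0, y -26, z 140 mm locked; y +26 unlocked.
- rest (a joint): How far the rest is drawn out along the stand's +x, m: 0 pushed in (start), 0.060 first stop, 0.120 second stop and solid end. At each the button, if let out, springs out and locks it (2 mm play). Unlocked and button in, it slides; a spring pulls back with 3 to 4 N, friction about 1 N. Black rings on the inner tube reach the front block's face at the two stops.
- grip: Black grip on the inner tube, 64 mm long (x), 30 wide (y), 32 tall, button in its +y side. Origin at its centre: in the stand's frame x = 120 mm + drawn length, y 0, z 58 mm, same axes. Moves only along x. A brass cross-shaped rest head (62 mm over its tips) stands 56 mm in front of the centre.
- button (a joint): Spring button moving level into the grip's +y side: 0 out, 0.006 m flush. 1.5 N starts it, 5 N presses it home; it frees the rest from about 4.5 mm. A gripper closing across the grip from above (fingers on its -y and +y sides: 36 mm over button and grip, 30 when pressed) presses it; kept in, the rest passes the first stop.
- button_face (a point): Middle of the button's outer face (30 x 18 mm steel), 21 mm to the +y side of the grip's centre when out.
- cue_ball: White ball, 57 mm across, bystander, origin at its underside at the start.
- black_ball: Black ball, 57 mm across, bystander, origin at its underside at the start.
- chalk: Paper-wrapped cube of cue chalk, 24 x 24 x 22 mm, bystander, origin at its underside.

How it is judged (in metres and radians):
On the way, in this order (a step that is already met when the one before it is completed fails the run):
1. the lock lever is flipped over to its unlocked side, the rest still pushed in (value of joint lock above 0.9 rad and value of joint rest below 0.01 m), for 0.1 s.
2. the button is squeezed in by the fingers with the rest still pushed in (value of joint button above 0.0042 m and value of joint rest below 0.015 m and contact force between the fingers and grip above 2 N), for 0.05 s.
3. the rest is drawn out past its first stop (value of joint rest above 0.07 m), for 0.02 s.
At the end, for the whole second after the job is handed in: The rest is drawn out to its second stop (at least 115 of 120 mm) and still, the fingers still grip the black grip (over 4 N), and the lock lever lies on its unlocked side (over 0.9 rad) (value of joint rest above 0.115 m and value of joint lock above 0.9 rad and contact force between the fingers and grip above 4 N and distance between the grasp point and grip below 0.05 m and linear speed of grip below 0.02 m/s); the arm keeps its last pose, push and grip.
It fails at once if a ball or the chalk is moved by more than 30 mm (distance of any of cue_ball, black_ball, chalk from where it was at the start of the episode above 0.03 m).
It also fails if it takes over 43 s, if anything falls off the work surface, if the arm or the gripper's body presses on something with over 40 N, if the wrist force passes 120 N, or if a joint passes its speed limit or range.

## Working session

There is one attempt and no reset: what is moved stays moved. The work goes in short steps, Python scripts to look and compute and a tool call to move; the robot and the scene stay as the last step left them, time stands still between calls to the robot, and variables do not carry over. Pictures are saved under pics/ and viewed, at most 10 in all, crops included, and the job is handed in when it is done.

Besides the shell and the picture viewer there is one more tool, called after "Call:" as a command line: name --pt "numbers of a row" for each row, then --argument value for the rest. carry_out: Moves the arm, as the interface text tells. Its arguments: {"type":"object","properties":{"targets":{"type":"array"},"force":{"type":"number"}},"required":["targets"]}

```bash
mkdir -p pics
cat > h.py <<'E'
import numpy as np, cv2
from plant import arm, cams
def cap(n):
    c=cams.capture(n); c['n']=n; return c
def pts(c):  # world point per pixel from depth
    d=c['depth'].astype(float); K=c['mtx']; v,u=np.mgrid[:400,:640]
    P=np.stack([(u-K[0,2])/K[0,0]*d,-(v-K[1,2])/K[1,1]*d,-d,np.ones_like(d)],-1)
    return (P@np.linalg.inv(c['world_to_cam']).T)[...,:3]
def ray(c,u,v):
    K=c['mtx']; M=np.linalg.inv(c['world_to_cam'])
    d=M[:3,:3]@np.array([(u-K[0,2])/K[0,0],-(v-K[1,2])/K[1,1],-1]); return M[:3,3],d
def onz(c,u,v,z):
    o,d=ray(c,u,v); return o+d*(z-o[2])/d[2]
def save(c,f): cv2.imwrite('pics/'+f,c['color'][...,::-1])
E
python3 - <<'E'
from h import *
for n in('top','side'):
    c=cap(n); save(c,n+'0.png'); np.savez(n+'0.npz',**c)
    o,d=ray(c,320,200); print(n,o.round(),(d/np.linalg.norm(d)).round(2),c['mtx'][0,0])
s=arm.get_state(); print(s['tool_pos'],s['eef_rot'],s['time'],s['finger_gap'])
E
```

```text
top [447. 101. 911.] [ 0.17  0.01 -0.99] 399.07762084328874
side [552. 722. 489.] [-0.04 -0.83 -0.55] 364.6366171149213
[236.81755862 495.8732872  217.92877637] [-3.27661314e-04  2.21048557e-01  9.75262480e-01 -7.22742885e-04] 0.1 92.84062525531544
```

View pics/top0.png

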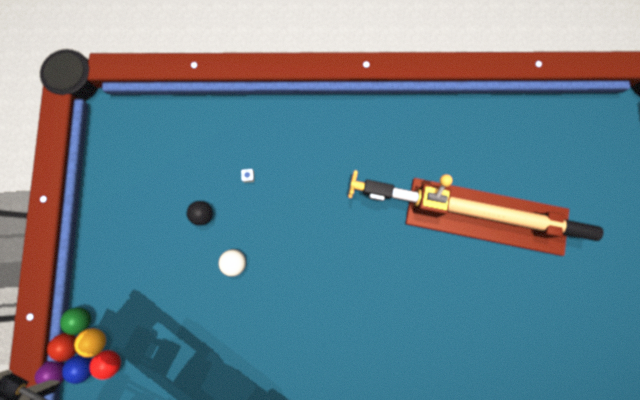

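View pics/side0.png

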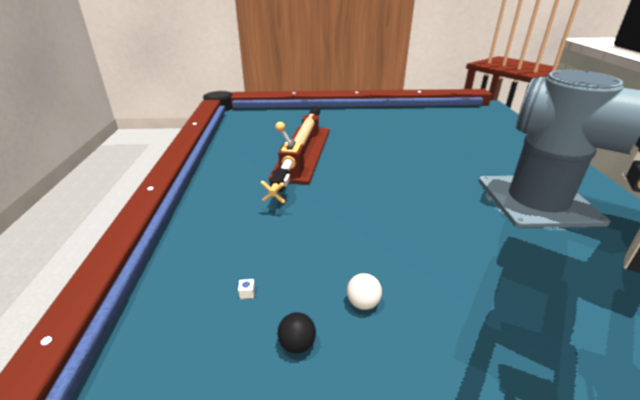

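Top view: knob at about (446,181), front block (436,197), black grip (379,188) with the steel button below it at (377,197), brass head (353,185), chalk (247,175), black ball (200,213), white ball (231,263). Side view: knob at (281,127), grip (280,180), cross head (272,190).

Run:
```python
from h import *
T=dict(np.load('top0.npz')); S=dict(np.load('side0.npz'))
def mask(c,lo,hi,box):
    h=cv2.cvtColor(c['color'],cv2.COLOR_RGB2HSV); m=cv2.inRange(h,lo,hi); r=np.zeros_like(m); x0,x1,y0,y1=box; r[y0:y1,x0:x1]=m[y0:y1,x0:x1]; return r
def blobs(m):
    n,l,s,c=cv2.connectedComponentsWithStats(m); return [(c[i].round(1),s[i,4],s[i,:4]) for i in range(1,n) if s[i,4]>8]
def tri(a,b):
    (o,d),(p,e)=ray(T,*a),ray(S,*b); k=np.linalg.lstsq(np.c_[d,-e],p-o,rcond=None)[0]; A,B=o+k[0]*d,p+k[1]*e; return ((A+B)/2).round(1),np.linalg.norm(A-B).round(1)
Y=((15,90,120),(35,255,255)); K=((0,0,0),(180,255,60))
for nm,c,bk,bg in(('T',T,(438,456,172,188),(360,395,176,204)),('S',S,(272,290,119,134),(268,298,165,192))):
    print(nm,'knob',blobs(mask(c,*Y,bk))); print('grip',blobs(mask(c,*K,bg)))
P=pts(T)
m=mask(T,*K,(360,395,176,204))>0; q=P[m]; print('grip depth pts',np.median(q,0).round(1),np.percentile(q[:,2],[5,50,95]).round(1))
m=mask(T,*Y,(458,545,195,228))>0; q=P[m]; 
z=np.percentile(q[:,2],[5,50,90,98]); print('tube z',z.round(1)); 
# axis from tube contour: cast pixel centreline onto z=58
v,u=np.nonzero(m); 
cl=[(x,(v[u==x].min()+v[u==x].max())/2) for x in range(462,538) if (u==x).sum()>4]
W=np.array([onz(T,*p,58) for p in cl]); d=cv2.fitLine(W[:,:2].astype(np.float32),cv2.DIST_HUBER,0,.01,.01).ravel(); print('tube line',d, np.degrees(np.arctan2(d[1],d[0])))
kb=P[172:188,440:454]; print('knob top z',kb[...,2].max().round(1)); 
print('cross head T',blobs(mask(T,*Y,(345,361,168,202))),'S',blobs(mask(S,*Y,(258,290,178,204))))
print('block white tube',blobs(mask(T,(0,0,150),(180,70,255),(370,420,186,204))))
for b in((247,175),(200,213),(231,263)): print('bystander',P[b[1],b[0]].round())
big=cv2.resize(T['color'][160:250,340:470],None,fx=6,fy=6,interpolation=cv2.INTER_CUBIC); cv2.imwrite('pics/topc.png',big[...,::-1])
```

```text
T knob [(array([445.6, 180.2]), np.int32(114), array([440, 175,  12,  12], dtype=int32))]
grip [(array([365.7, 193. ]), np.int32(22), array([363, 191,   7,   5], dtype=int32)), (array([387.2, 196.9]), np.int32(12), array([385, 196,   6,   3], dtype=int32))]
S knob [(array([279.8, 126.1]), np.int32(63), array([276, 122,   9,   9], dtype=int32))]
grip [(array([278.5, 175.6]), np.int32(148), array([270, 169,  19,  15], dtype=int32)), (array([281.4, 189.4]), np.int32(16), array([279, 187,   6,   5], dtype=int32))]
grip depth pts [608.4   1.9  60. ] [-2.  60.  69.5]
tube z [61.2 67.2 70.6 72.4]
tube line [ 2.1455814e-01  9.7671121e-01  5.6739514e+02 -2.6317859e+02] 77.61039
knob top z 911.1
cross head T [(array([353.9, 184.6]), np.int32(165), array([348, 171,  13,  27], dtype=int32))] S [(array([273.5, 190.3]), np.int32(236), array([261, 181,  24,  22], dtype=int32))]
block white tube [(array([405.1, 194.3]), np.int32(269), array([392, 187,  27,  15], dtype=int32)), (array([377.1, 196.6]), np.int32(67), array([370, 194,  15,   7], dtype=int32))]
bystander [659. 274.  19.]
bystander [567. 367.  53.]
bystander [459. 295.  56.]
```

View pics/topc.png

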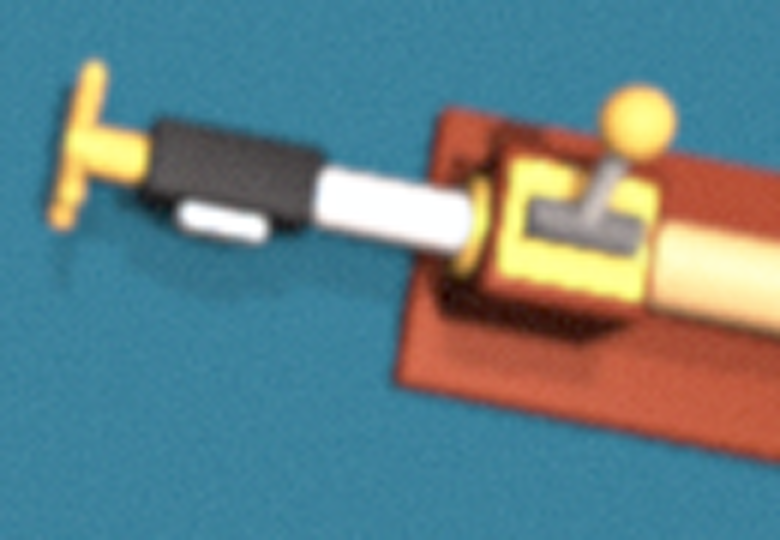

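The crop shows the grip spanning crop (150..325, 118..225), button at (222,222), white inner tube (395,207), front-block top (575,228), hinge (585,225) and knob centre (638,122).

Run:
```python
from h import *
T=dict(np.load('top0.npz')); S=dict(np.load('side0.npz'))
def tri(a,b):
    (o,d),(p,e)=ray(T,*a),ray(S,*b); k=np.linalg.lstsq(np.c_[d,-e],p-o,rcond=None)[0]; A,B=o+k[0]*d,p+k[1]*e; return ((A+B)/2).round(1),np.linalg.norm(A-B).round(1)
print('knob',tri((445.6,180.2),(279.8,126.1)))
P=pts(T)
hsv=cv2.cvtColor(T['color'],cv2.COLOR_RGB2HSV)
# base plate: red mask -> minAreaRect on z=14
m=cv2.inRange(hsv,(0,120,60),(14,255,255)); m[:170]=0; m[262:]=0; m[:,:400]=0; m[:,575:]=0
v,u=np.nonzero(m); W=np.array([onz(T,a,b,14)[:2] for a,b in zip(u,v) if abs(P[b,a,2]-14)<6],np.float32)
r=cv2.minAreaRect(W); print('base',r, cv2.boxPoints(r).round(1).tolist())
# raised points: grip (dark), tube, by depth
h=P[...,2]
for nm,(u0,u1,v0,v1) in dict(grip=(364,392,178,200),inner=(395,412,186,206),tube=(462,540,190,235),block=(424,448,184,212)).items():
    q=P[v0:v1,u0:u1].reshape(-1,3); q=q[(q[:,2]>60)&(q[:,2]<95)]
    print(nm,len(q),'z',np.percentile(q[:,2],[10,50,95]).round(1),'mean',q.mean(0).round(1),'mid',((q.min(0)+q.max(0))/2).round(1))
q=P[170:235,362:545].reshape(-1,3)
# fit axis line from ridge of tube + inner tube + grip
q=q[(q[:,2]>62)&(q[:,2]<78)]; d=cv2.fitLine(q[:,:2].astype(np.float32),cv2.DIST_HUBER,0,.01,.01).ravel(); print('axis',d,np.degrees(np.arctan2(d[1],d[0]))-90)
for z in(58,74): print('z',z,'grip mid?',onz(T,379,188,z).round(1),'button',onz(T,377.1,196.6,z).round(1))
```

```text
knob (array([ 618.3, -142.2,  140.9]), np.float64(0.2))
base ((563.38671875, -271.62628173828125), (356.5843505859375, 107.32337951660156), 78.08233642578125) [[474.1000061035156, -435.0], [579.0999755859375, -457.20001220703125], [652.7000122070312, -108.30000305175781], [547.7000122070312, -86.0999984741211]]
grip 443 z [66.6 72.7 75.1] mean [615.7 -17.1  71.7] mid [616.5 -17.5  68.4]
inner 152 z [61.9 65.4 68.5] mean [606.1 -72.7  65.2] mid [606.7 -72.8  64.9]
tube 1118 z [64.2 70.3 73.8] mean [ 562.4 -277.4   69.5] mid [ 564.5 -278.6   68.1]
block 460 z [81.8 85.9 91.4] mean [ 589.8 -133.4   85.5] mid [ 594.1 -137.2   79.6]
axis [ 2.0547387e-01  9.7866261e-01  5.8094446e+02 -1.8684399e+02] -11.857246
z 58 grip mid? [619.7 -22.3  58. ] button [600.7 -17.7  58. ]
z 74 grip mid? [616.5 -20.   74. ] button [597.8 -15.5  74. ]
```

Call:
carry_out --pt "-0.028 -0.0165 0 0 0 3.2 0" --pt "-0.056 -0.033 0 0 0 6.4 0" --pt "-0.084 -0.0495 0 0 0 9.6 0" --pt "-0.112 -0.066 0 0 0 12.8 0" --pt "-0.14 -0.0825 0 0 0 16 0" --pt "-0.168 -0.099 0 0 0 19.2 0" --pt "-0.196 -0.1155 0 0 0 22.4 0" --pt "-0.224 -0.132 0 0 0 25.6 0" --force 20

```text
time: 0.77
tool_pos: [382.7, 279.1, 218.4]
eef_rot: [-0.0, 0.433, 0.901, -0.0]
force: [0.1, 0.3, 0.1]
finger_gap: 44.2
gripper_force: 0.0
```

```bash
cat >> h.py <<'E'
from scipy.spatial.transform import Rotation as R
A=np.radians(-11.9); O=np.array([592.4,-135.5,0]); EX=np.array([-np.sin(A),np.cos(A),0]); EY=np.array([-np.cos(A),-np.sin(A),0])
def go(sx,sy,z):  # shift in tool axes (mm) to a stand-frame TCP place, and yaw left
    s=arm.get_state(); w,*v=s['eef_rot']; r=R.from_quat([*v,w]); p=O+EX*sx+EY*sy+[0,0,z]
    Rt=np.c_[EX*1, -EY, [0,0,-1]]; Rt[:,0]=np.cross(Rt[:,1],Rt[:,2])
    print('t',round(s['time'],2),'shift',r.inv().apply(p-s['tool_pos']).round(1),'turn',np.degrees((r.inv()*R.from_matrix(Rt)).as_rotvec()).round(1),'gap',s['finger_gap'].__round__(1),'gf',s['gripper_force'],'F',np.round(s['force'],1))
    q=s['tool_pos']-O; print('stand tcp',(q@EX).round(1),(q@EY).round(1),q[2].round(1))
E
python3 -c "
from h import *
go(0,-80,170)"
```

```text
t 0.77 shift [-516.5  -44.8   48.4] turn [-0.   0.  50.6] gap 44.2 gf 0.0 F [0.1 0.3 0.1]
stand tcp 362.4 290.7 218.4
```

Call:
carry_out --pt "-0.033 -0.003 0 0 0 3.2 0" --pt "-0.066 -0.006 0 0 0 6.4 0" --pt "-0.099 -0.009 0 0 0 9.6 0" --pt "-0.132 -0.012 0 0 0 12.8 0" --pt "-0.165 -0.015 0 0 0 16 0" --pt "-0.198 -0.018 0 0 0 19.2 0" --pt "-0.231 -0.021 0 0 0 22.4 0" --pt "-0.264 -0.024 0 0 0 25.6 0"

```text
time: 1.43
tool_pos: [529.7, 58.4, 218.3]
eef_rot: [-0.0, 0.622, 0.783, -0.0]
force: [-0.0, 0.2, 1.1]
finger_gap: 0.7
gripper_force: 0.0
```

```bash
python3 -c "
from h import *
go(0,-80,170)"
```

```text
t 1.43 shift [-236.9   89.8   48.2] turn [-0. -0. 25.] gap 0.7 gf 0.0 F [-0.   0.2  1.1]
stand tcp 176.8 101.4 218.3
```

Call:
carry_out --pt "-0.03 0.011 0 0 0 3.2 0" --pt "-0.06 0.022 0 0 0 6.4 0" --pt "-0.09 0.034 0 0 0 9.6 0" --pt "-0.12 0.045 0 0 0 12.8 0" --pt "-0.15 0.056 0 0 0 16 0" --pt "-0.18 0.068 0 0 0 19.2 0" --pt "-0.21 0.079 0.005 0 0 22.4 0" --pt "-0.237 0.09 0.02 0 0 25 0"

```text
time: 2.1
tool_pos: [673.0, -152.4, 200.3]
eef_rot: [0.002, 0.777, 0.63, 0.001]
force: [0.9, 0.5, 0.4]
finger_gap: 0.3
gripper_force: 0.0
```

```bash
python3 -c "
from h import *
go(0,-80,126)"
```

```text
t 2.1 shift [-0.  -2.7 74.3] turn [ 0.2  0.  -0. ] gap 0.3 gf 0.0 F [0.9 0.5 0.4]
stand tcp 0.1 -82.4 200.3
```

Call:
carry_out --pt "0 0 0.012 0 0 0 0" --pt "0 0 0.024 0 0 0 0" --pt "0 0 0.036 0 0 0 0" --pt "0 0 0.048 0 0 0 0" --pt "0 0 0.06 0 0 0 0" --pt "0 0 0.07 0 0 0 0" --pt "0 0 0.074 0 0 0 0" --pt "0 0 0.074 0 0 0 0"

```text
time: 2.77
tool_pos: [670.4, -149.3, 123.4]
eef_rot: [-0.001, 0.775, 0.631, -0.001]
force: [0.1, -0.5, -0.2]
finger_gap: 0.2
gripper_force: 0.0
```

```bash
python3 -c "
from h import *
go(0,-12,126)
c=cap('side'); cv2.imwrite('pics/s1.png',cv2.resize(c['color'][70:230,220:380],None,fx=3.5,fy=3.5)[...,::-1])"
```

```text
t 2.77 shift [ -2.4 -67.2  -2.5] turn [-0.1 -0.   0.2] gap 0.2 gf 0.0 F [ 0.1 -0.5 -0.2]
stand tcp 2.6 -79.2 123.4
```

View pics/s1.png

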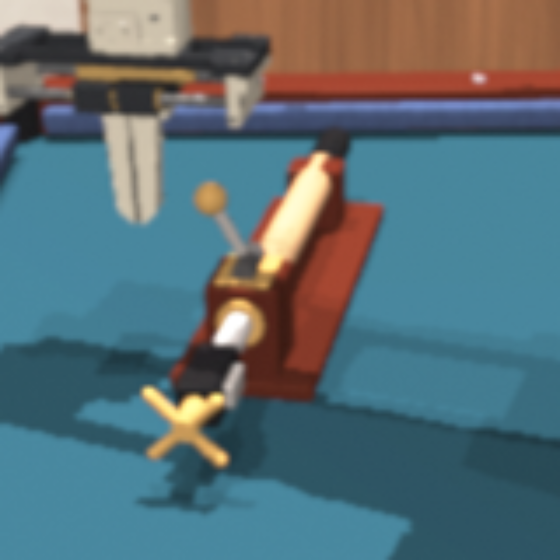

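The shut fingers, crop (138,170), stand to the left of the knob (211,198), on its -y side and clear of it; pushing now.

Call:
carry_out --pt "-0.002 -0.005 -0.002 0 0 0 0" --pt "-0.002 -0.01 -0.002 0 0 0 0" --pt "-0.002 -0.015 -0.002 0 0 0 0" --pt "-0.002 -0.02 -0.002 0 0 0 0" --pt "-0.002 -0.025 -0.002 0 0 0 0" --pt "-0.002 -0.03 -0.002 0 0 0 0" --pt "-0.002 -0.035 -0.002 0 0 0 0" --pt "-0.002 -0.04 -0.002 0 0 0 0"

```text
time: 3.48
tool_pos: [631.4, -143.9, 127.0]
eef_rot: [0.0, 0.776, 0.631, 0.0]
force: [1.4, 0.5, 0.4]
finger_gap: 0.4
gripper_force: 0.4
```

Call:
carry_out --pt "0 -0.005 0 0 0 0 0" --pt "0 -0.01 0 0 0 0 0" --pt "0 -0.014 0 0 0 0 0" --pt "0 -0.018 0 0 0 0 0" --pt "0 -0.022 0 0 0 0 0" --pt "0 -0.026 0 0 0 0 0" --pt "0 -0.028 0 0 0 0 0" --pt "0 -0.028 0 0 0 0 0"

```text
time: 4.15
tool_pos: [603.8, -138.1, 126.6]
eef_rot: [-0.0, 0.776, 0.631, -0.0]
force: [-0.4, -0.4, -0.8]
finger_gap: 0.5
gripper_force: 0.0
```

```bash
python3 -c "
from h import *
go(0,-12,126)
c=cap('side'); cv2.imwrite('pics/s2.png',cv2.resize(c['color'][70:230,220:380],None,fx=3.5,fy=3.5)[...,::-1])"
```

```text
t 4.15 shift [0.2 0.4 0.6] turn [-0.  -0.   0.2] gap 0.5 gf 0.0 F [-0.4 -0.4 -0.8]
stand tcp -0.2 -11.6 126.6
```

View pics/s2.png

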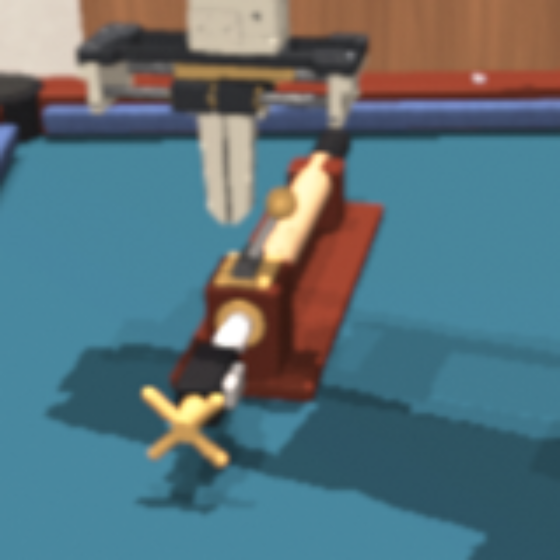

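The knob now leans to the right, crop (281,203), clear of the fingers (228,190), so the lever is over. Next: up, over the grip, and open.

Call:
carry_out --pt "0 0 -0.02 0 0 0 0" --pt "0 0 -0.04 0 0 0 0.3" --pt "0.02 -0.002 -0.045 0 0 0 1" --pt "0.045 -0.005 -0.045 0 0 0 1" --pt "0.07 -0.007 -0.045 0 0 0 1" --pt "0.095 -0.01 -0.045 0 0 0 1" --pt "0.115 -0.012 -0.045 0 0 0 1" --pt "0.12 -0.012 -0.045 0 0 0 1"

```text
time: 4.87
tool_pos: [617.1, -15.1, 171.7]
eef_rot: [-0.0, 0.775, 0.632, 0.0]
force: [0.3, -0.0, -0.2]
finger_gap: 42.8
gripper_force: 0.0
```

Call:
carry_out --pt "0 0 0 0 0 0 1" --pt "0 0 0 0 0 0 1" --pt "0 0 0 0 0 0 1" --pt "0 0 0 0 0 0 1" --pt "0 0 0 0 0 0 1" --pt "0 0 0 0 0 0 1" --pt "0 0 0 0 0 0 1" --pt "0 0 0 0 0 0 1"

```text
time: 5.53
tool_pos: [616.9, -18.7, 171.7]
eef_rot: [0.0, 0.776, 0.631, -0.0]
force: [-0.7, 0.3, 0.1]
finger_gap: 92.2
gripper_force: 0.0
```

```bash
python3 -c "
from h import *
go(120,0,39)
c=cap('side'); cv2.imwrite('pics/s3.png',cv2.resize(c['color'][70:230,220:380],None,fx=3.5,fy=3.5)[...,::-1])"
```

```text
t 5.53 shift [6.000e-01 1.000e-01 1.327e+02] turn [0.  0.  0.1] gap 92.2 gf 0.0 F [-0.7  0.3  0.1]
stand tcp 119.4 0.1 171.7
```

View pics/s3.png

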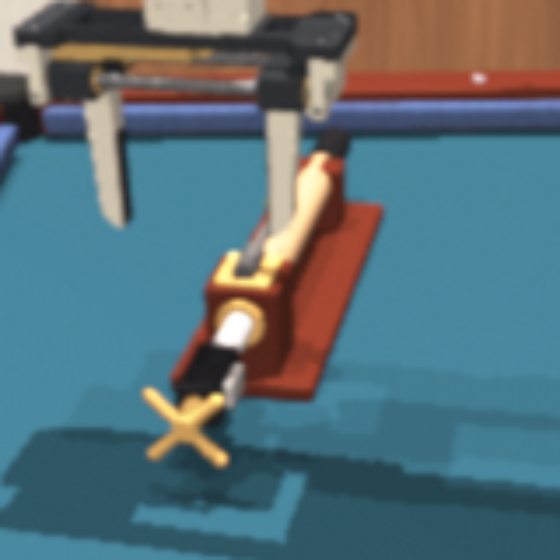

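The open fingers, tips at crop (118,222) and (280,225), straddle the grip (215,370), and the lever is still leaning right. Descending.

Call:
carry_out --pt "0 0 0.02 0 0 0 1" --pt "0 0 0.042 0 0 0 1" --pt "0 0 0.064 0 0 0 1" --pt "0 0 0.086 0 0 0 1" --pt "0 0 0.106 0 0 0 1" --pt "0 0 0.122 0 0 0 1" --pt "0 0 0.131 0 0 0 1" --pt "0 0 0.132 0 0 0 1"

```text
time: 6.25
tool_pos: [615.5, -18.0, 37.6]
eef_rot: [-0.001, 0.776, 0.631, -0.001]
force: [-0.5, 0.6, 0.9]
finger_gap: 93.3
gripper_force: 0.0
```

```bash
python3 -c "
from h import *
go(120,0,39)
for n in('top','side'):
    c=cap(n); x=c['color']; x=x[150:250,330:460] if n=='top' else x[70:230,220:380]
    cv2.imwrite('pics/d_'+n+'.png',cv2.resize(x,(520,400) if n=='top' else (520,520))[...,::-1])"
```

```text
t 6.25 shift [ 0.3  1.6 -1.4] turn [-0.2  0.   0.2] gap 93.3 gf 0.0 F [-0.5  0.6  0.9]
stand tcp 119.7 1.6 37.6
```

View pics/d_side.png

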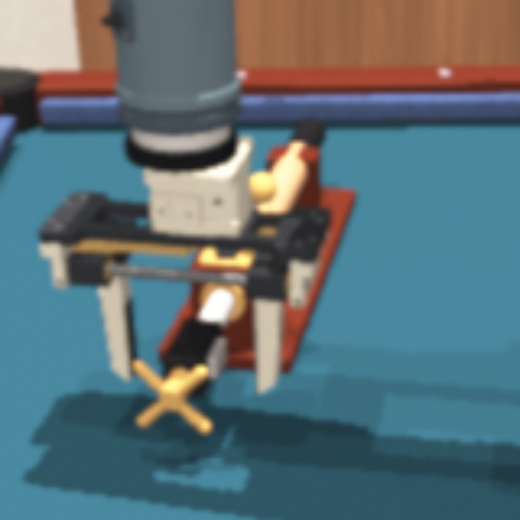

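The fingers straddle the grip, tips at crop (120,375) and (266,385), with the knob at (262,185) still over. Squeezing at 25 N.

Call:
carry_out --pt "0 0 0 0 0 0 0.6" --pt "0 0 0 0 0 0 0.45" --pt "0 0 0 0 0 0 0.4" --pt "0 0 0 0 0 0 0.3" --pt "0 0 0 0 0 0 0.2" --pt "0 0 0 0 0 0 0" --pt "0 0 0 0 0 0 0" --pt "0 0 0 0 0 0 0" --force 25

```text
time: 7.02
tool_pos: [616.9, -18.3, 39.7]
eef_rot: [0.0, 0.776, 0.631, -0.0]
force: [0.0, 0.2, -0.4]
finger_gap: 44.2
gripper_force: 0.0
```

Call:
carry_out --pt "0 0 0 0 0 0 0" --pt "0 0 0 0 0 0 0" --pt "0 0 0 0 0 0 0" --pt "0 0 0 0 0 0 0" --pt "0 0 0 0 0 0 0" --pt "0 0 0 0 0 0 0" --pt "0 0 0 0 0 0 0" --pt "0 0 0 0 0 0 0"

```text
time: 7.68
tool_pos: [617.6, -18.4, 39.7]
eef_rot: [0.001, 0.776, 0.631, 0.0]
force: [4.5, -0.5, -3.5]
finger_gap: 29.5
gripper_force: 25.0
```

```bash
python3 -c "
from h import *
go(120,0,39)"
```

```text
t 7.68 shift [ 0.3 -0.5  0.7] turn [ 0.1 -0.   0.2] gap 29.5 gf 24.998883828520775 F [ 4.5 -0.5 -3.5]
stand tcp 119.7 -0.5 39.7
```

Call:
carry_out --pt "0.004 0 0 0 0 0 0" --pt "0.01 0 0 0 0 0 0" --pt "0.017 0 0 0 0 0 0" --pt "0.024 0 0 0 0 0 0" --pt "0.031 0 0 0 0 0 0" --pt "0.038 0 0 0 0 0 0" --pt "0.044 0 0 0 0 0 0" --pt "0.048 0 0 0 0 0 0"

```text
time: 8.35
tool_pos: [627.2, 27.6, 39.6]
eef_rot: [0.001, 0.776, 0.631, -0.0]
force: [4.3, -6.6, -3.8]
finger_gap: 29.6
gripper_force: 25.0
```

```bash
python3 -c "
from h import *
go(240,0,39)
c=cap('side'); cv2.imwrite('pics/s5.png',cv2.resize(c['color'][90:250,200:360],None,fx=3.5,fy=3.5)[...,::-1])"
```

```text
t 8.35 shift [73.2 -0.2  0.5] turn [0.1 0.1 0.2] gap 29.6 gf 24.999169260263443 F [ 4.3 -6.6 -3.8]
stand tcp 166.8 -0.4 39.6
```

View pics/s5.png

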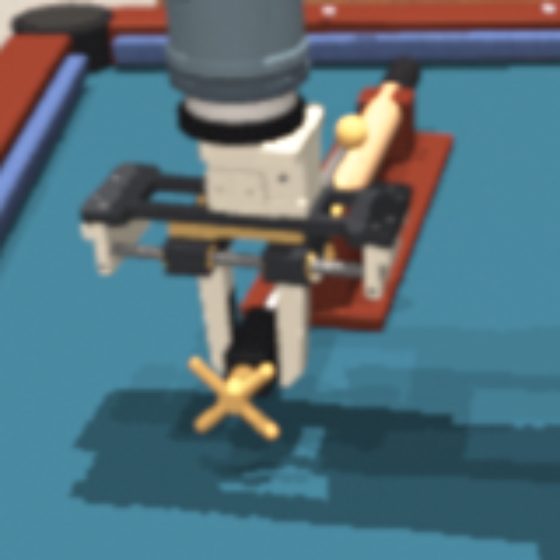

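The rest is coming out with the gripper: head now at crop (235,395), knob (350,130) still over, pull about 5 N. Continuing.

Call:
carry_out --pt "0.005 0 0 0 0 0 0" --pt "0.01 0 0 0 0 0 0" --pt "0.016 0 0 0 0 0 0" --pt "0.022 0 0 0 0 0 0" --pt "0.028 0 0 0 0 0 0" --pt "0.034 0 0 0 0 0 0" --pt "0.04 0 0 0 0 0 0" --pt "0.044 0 0 0 0 0 0"

```text
time: 9.07
tool_pos: [636.2, 70.4, 39.6]
eef_rot: [0.001, 0.776, 0.631, -0.0]
force: [4.5, -6.5, -2.4]
finger_gap: 29.8
gripper_force: 25.0
```

Call:
carry_out --pt "0.004 0 0 0 0 0 0" --pt "0.009 0 0 0 0 0 0" --pt "0.014 0 0 0 0 0 0" --pt "0.019 0 0 0 0 0 0" --pt "0.023 0 0 0 0 0 0" --pt "0.026 0 0 0 0 0 0" --pt "0.028 0 0 0 0 0 0" --pt "0.028 0 0 0 0 0 0"

```text
time: 9.73
tool_pos: [641.9, 97.8, 39.6]
eef_rot: [0.001, 0.776, 0.631, -0.0]
force: [5.0, -5.3, -3.3]
finger_gap: 29.9
gripper_force: 25.0
```

```bash
python3 -c "
from h import *
go(240,0,39)"
```

```text
t 9.73 shift [ 1.5 -0.3  0.6] turn [0.1 0.1 0.2] gap 29.9 gf 24.999346509575844 F [ 5.  -5.3 -3.3]
stand tcp 238.5 -0.4 39.6
```

Drawn about 119 mm by the arm; creep on gently until the solid end shows in the force.

Call:
carry_out --pt "0.0005 0 0 0 0 0 0" --pt "0.001 0 0 0 0 0 0" --pt "0.0015 0 0 0 0 0 0" --pt "0.002 0 0 0 0 0 0" --pt "0.0025 0 0 0 0 0 0" --pt "0.003 0 0 0 0 0 0" --pt "0.003 0 0 0 0 0 0" --pt "0.003 0 0 0 0 0 0"

```text
time: 10.4
tool_pos: [642.3, 99.5, 39.6]
eef_rot: [0.001, 0.776, 0.631, -0.001]
force: [3.0, -8.1, -3.4]
finger_gap: 30.0
gripper_force: 25.0
```

Run:
```python
from h import *
go(240,0,39)
c=cap('side'); S0=dict(np.load('side0.npz')); cv2.imwrite('pics/s6.png',cv2.resize(c['color'][90:260,190:390],None,fx=3.5,fy=3.5)[...,::-1])
h=cv2.cvtColor(c['color'],cv2.COLOR_RGB2HSV); m=cv2.inRange(h,(15,90,120),(35,255,255)); n,l,s,ce=cv2.connectedComponentsWithStats(m)
def stand(p): q=p-O; return (q@EX).round(1),(q@EY).round(1)
for i in range(1,n):
    if s[i,4]>25 and 180<ce[i][0]<400: print(ce[i].round(1),s[i],stand(onz(c,*ce[i],58)))
print('start head',stand(onz(c,273.5,190.3,58)))
```

```text
t 10.4 shift [-0.3 -0.3  0.6] turn [0.1 0.2 0.1] gap 30.0 gf 24.99935433268547 F [ 3.  -8.1 -3.4]
stand tcp 240.3 -0.3 39.6
[300.2 127.8] [296 122   9  12  66] (np.float64(-196.9), np.float64(-18.9))
[295.  143.8] [282 122  31  30 127] (np.float64(-79.9), np.float64(-8.3))
[288.6 157.2] [284 155  10   5  37] (np.float64(3.9), np.float64(-5.9))
[254.5 173.5] [236 171  41   6 135] (np.float64(103.1), np.float64(-66.1))
[256.2 223.4] [242 213  28  24 312] (np.float64(292.7), np.float64(0.4))
start head (np.float64(168.9), np.float64(0.2))
```

View pics/s6.png

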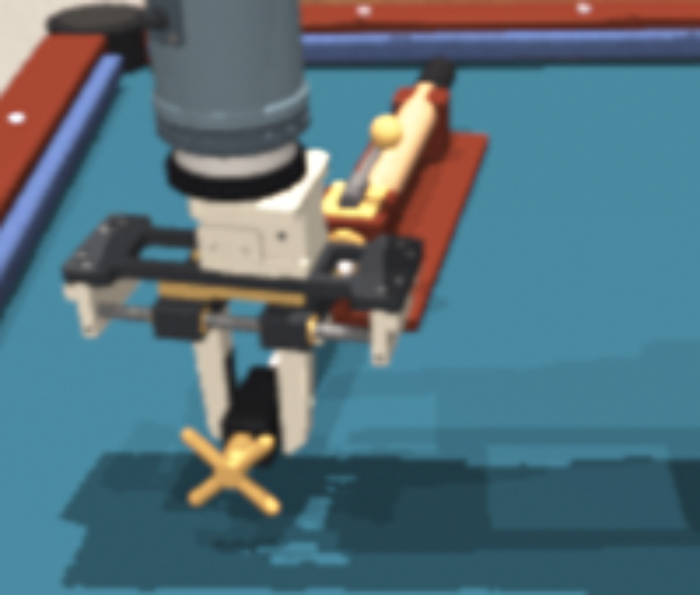

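The head, crop (230,470), has moved about 120 mm or slightly more, with the knob (385,130) over to the unlocked side. A last small nudge to confirm the solid end.

Call:
carry_out --pt "0.0005 0 0 0 0 0 0" --pt "0.001 0 0 0 0 0 0" --pt "0.0015 0 0 0 0 0 0" --pt "0.002 0 0 0 0 0 0" --pt "0.002 0 0 0 0 0 0" --pt "0.002 0 0 0 0 0 0" --pt "0.002 0 0 0 0 0 0" --pt "0.002 0 0 0 0 0 0"

```text
time: 11.12
tool_pos: [642.3, 99.6, 39.6]
eef_rot: [0.002, 0.776, 0.631, -0.002]
force: [1.6, -13.5, -1.7]
finger_gap: 29.3
gripper_force: 25.0
```

```bash
python3 -c "
from h import *
go(240,0,39)"
```

```text
t 11.12 shift [-0.4 -0.4  0.6] turn [0.  0.3 0.1] gap 29.3 gf 24.99783106148243 F [  1.6 -13.5  -1.7]
stand tcp 240.4 -0.4 39.6
```

The nudge moved the tool only 0.1 mm while the pull rose to 13 N, so the rest is against the solid end. Handing in.

```bash
python3 -c "
from h import *
print(arm.close_job())"
```

```text
the job is handed in; nothing more can be done
None
```

I flipped the lever to its unlocked side, then squeezed the button and drew the rest out about 120 mm to its solid end; I handed the job in at about 11 s with the grip still held at 25 N, and no verdict came back.

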